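# Knock out the wedge and free the whetstone

## Robot

A 6-joint arm with a two-finger parallel gripper is mounted at the origin on a cart in front of the work surface, level with it; the furniture and walls round the work are solid. World frame = base frame: x ahead of the robot, y to its left, z up, the work surface at z = 0. Lengths are in m, angles in rad, forces in N, time in s.
With the tool pointing down it reaches from about 0.275 to 0.875 m from the base axis. Payload 12.5 kg.
Tool frame: the origin (TCP) lies on the centre line of the jaws, within the pads' length; the fingertips stand r.finger_overhang ahead of it and the grasp point (between the pads) lies 3 mm ahead of it (r.finger_overhang is the distance from the TCP to the fingertips, in m); z points along the fingers, y is the line along which they close (so a half turn about z gives the same grasp; the last joint's range is limited). The gripper opens to 85 mm and grips with 20 to 120 N. Pads are 22 mm wide; open, the fingers measure 114 mm over their backs; the gripper's body (76 mm by 85 mm) begins 54 mm behind the grasp point. The pads swing forward as they close: fully open they stand 13 mm farther back than shut.
Start: joints at [-1.213, 0.351, 1.652, -0, 1.139, -0.085], TCP at [0.236, -0.497, 0.232] pointing down, gripper open.
Joint ranges: [-2.75, 2.75], [-0.79, 2.1], [0.01, 2.65], [-1.57, 4.71], [0.07, 3.14], [-2.87, 2.87]. Speed limits (rad/s): [2.22, 2.22, 2.79, 3.14, 3.14, 3.14].

## Interface

Orientations are given as a unit quaternion [x, y, z, w].
In Python, from cell import r, optics gives the robot as it stands. The module is installed in compiled form; this text tells all that it offers. Calls block until the motion is done:
- r.move_to(position, orientation): joint-space move of the TCP to a pose.
- r.move_linear(position, rot=None, vel=0.15): straight line of the TCP; rot=None keeps the orientation; vel is the mean speed in m/s.
- r.set_joints(angles): joint-space move.
- r.set_gripper(opening, squeeze=None): opening from 0.0 (shut) to 1.0 (fully open); squeeze is the grip in N (None keeps the last); returns when the fingers have stopped.
- r.sleep(seconds).
- r.inverse_kinematics(position, orientation): joint angles nearest the present ones, or None.
- optics.get_image(name): name is "scene" or "top"; returns a dict with "pixels" (420x560x3 uint8, red, green, blue), "depth" (420x560 float32, m along the optical axis (not along the pixel's ray), 0 where there is no reading), "fx", "fy", "cx", "cy" (pixels), "D" ([k1, k2, p1, p2, k3] as OpenCV has them; the pictures are not rectified), "camera_from_world" (4x4, takes a point from world to camera coordinates). Camera axes: x right, y down, z forward; pixel columns grow to the right and rows downward; lengths in m; the calibration is good to about 2 mm. A picture is of the moment at which its call begins.
A pose or a line that the arm cannot do raises r.PlanningError and nothing moves.
- r.hand_in(): hands the job in; it is judged then, once.
Readings, each from a call of its own:
- r.current_t(): time.
- r.current_q(): joint angles.
- r.current_qvel(): joint speeds.
- r.current_effort(): joint torques, N m.
- r.current_tool_pos(): TCP position.
- r.current_ee_rot(): TCP orientation.
- r.current_contact_force(): force on the tool from outside, world axes, zero at the start.
- r.current_torque(): the same for the moment, N m.
- r.current_opening(): opening from 0.0 (shut) to 1.0 (fully open).
- r.current_finger_force(): force on a finger pad.
Only numpy, scipy, OpenCV 4.12 (cv2) and the standard library are available. Lean on these libraries where they do the work, as an engineer would, in place of code of your own. Each camera call takes 0.05 s, during which the arm holds its last target. There are 200 camera calls.

## Task

The sharpening is finished, so unlock the whetstone: holding the wooden block in the gripper, knock the wedge of the stone's holder loose by its thin end (do not pull at the wedge with the fingers while it is tight, do not hit the stone, and do not knock the wedge so far that it drops off the holder), then stand the block back upright on the worktop. Lift the loose wedge and the stone out and lay them side by side on the slatted rack to dry, the stone flat and set down gently. Leave the other things on the worktop standing where they are.

Things in the scene. Friction and masses are not known exactly. Their poses are not given: they have to be found in the camera images.
- holder: fixed wooden whetstone holder: a plank 62 mm (x) by 224 mm (y) on feet; its top, the bed, is 18 mm above the worktop. Origin on the worktop under the stone's middle; x points away from the robot, y left along the holder (turned by its yaw). The stone lies from y = -75 to +75 mm, between a 16 mm high stop and the wedge; 8 mm high cleats flank only its ends (44 mm or more from its middle).
- end_face (a point): middle of the sloping face of the 20 mm high end block at the holder's +y end (x from -29 to +29 mm, up to y = 127 mm). The springy end block clamps wedge and stone with about 19 N. Its face leans over the wedge, which therefore cannot be pulled up while it is tight. Axes as the holder's; the point lies 10 mm above the bed.
- wedge: hardwood wedge across the holder's bed, 120 mm long, 22 mm high, 12 mm thick at the thin end and 27 mm at the thick end, 50 g. Origin under its middle; x from the thin end (-60 mm) to the thick end (+60 mm), z up. Flat face at y = -10 mm, against the stone; sloping face at y = +10 mm at mid-length. At the start its origin is at x = -15, y = +85 mm in the holder's frame.
- wedge_mid (a point): middle of the wedge, 11 mm above its underside; axes as the wedge's. The wedge loosens when knocked along its +x, away from the robot, against 8 to 18 N of friction: the clamping ends after about 13 mm, from about 20 mm it lifts out with a light pull and from 30 mm freely, beyond about 45 mm it topples off the holder towards the sink.
- thin_end (a point): middle of the wedge's thin end face, 12 by 22 mm, where it is struck; axes as the wedge's. At the start it stands out 44 mm from the holder on the robot's side, 29 mm above the worktop. The thick end stands out 14 mm on the far side, and so much more as the wedge is knocked through.
- whetstone: two-layer grey whetstone, 50 mm (x) by 150 mm (y) by 26 mm, about 420 g. Origin at the centre of its underside, z up. At the start it lies on the holder's bed, its long side along the holder.
- block: upright hardwood block, 44 mm square, 90 mm high, edges rounded, about 150 g. It stands on the worktop either left of the sink or between sink and oven. Origin at the centre of its underside, z up. The worktop left of the holder's end block is free to set it down.
- rack: low fixed rack of light wooden slats on the worktop, 140 mm (x) by 220 mm (y), its top 16 mm above the worktop. Origin on the worktop under its middle; x points away from the robot, y to the left, turned by its yaw.
- spice_jar: brown-capped spice jar, 44 mm wide and 96 mm high, a bystander that stands where the block does not: left of the sink or between sink and oven. Origin at the centre of its underside.
- mug: white mug, 80 mm wide and 101 mm high, in front of the oven: a bystander. Origin at the centre of its underside.
- beaker: clear measuring beaker, 88 mm high, at the left of the sink: a bystander. Origin at the centre of its underside.

How it is judged:
By the outcome, as a careful person would: the job done as asked, in the order asked, and still so for the second after the job is handed in, with the robot touching nothing.
It also fails if it takes over 72 s, if anything falls off the work surface, if the arm or the gripper's body presses on something with over 40 N, if the wrist force passes 120 N, or if a joint passes its speed limit or range.

## Working session

There is one attempt and no reset: what is moved stays moved. The work goes in short steps, each a Python script; the robot and the scene stay as the last script left them, time stands still between calls to the robot, and variables do not carry over. Pictures are saved under pics/ and viewed, at most 10 in all, crops included, and the job is handed in when it is done.

```bash
mkdir -p pics
python3 - <<'E'
from cell import r, optics
import numpy as np, cv2
for n in("scene","top"):
    d=optics.get_image(n); cv2.imwrite(f"pics/{n}0.png",d["pixels"][:,:,::-1]); np.savez(f"{n}0.npz",**d)
    print(n,d["fx"],d["fy"],d["cx"],d["cy"],d["D"],np.round(d["camera_from_world"],3).tolist(),(d["depth"]>0).mean())
print(r.finger_overhang,r.current_t(),r.current_ee_rot(),r.current_opening())
E
```

```text
scene 452.11415848175074 452.11415848175074 282.14251821855254 207.0229772023394 [-0.08730492  0.          0.          0.          0.        ] [[-0.762, -0.647, -0.019, 0.42], [-0.43, 0.528, -0.732, 0.3], [0.484, -0.55, -0.681, 1.197], [0.0, 0.0, 0.0, 1.0]] 0.9959098639455782
top 466.32789081134393 466.32789081134393 274.1462248268023 219.89040967387464 [-0.11815936  0.          0.          0.          0.        ] [[-0.028, -1.0, -0.008, 0.022], [-0.982, 0.029, -0.186, 0.577], [0.187, 0.003, -0.982, 1.519], [0.0, 0.0, 0.0, 1.0]] 0.9959778911564626
0.022 0.1 [ 9.75590686e-01  2.19596317e-01 -6.06029356e-05 -5.17469013e-04] 0.9982856755917608
```

View pics/scene0.png

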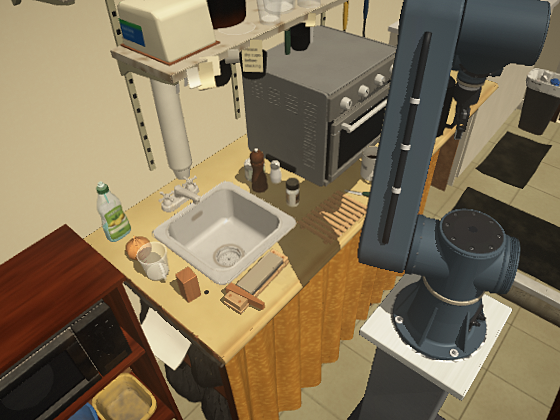

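View pics/top0.png

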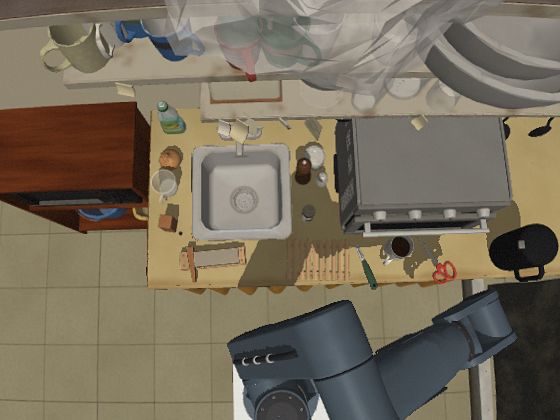

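```bash
cat > vis.py <<'E'
import numpy as np, cv2
def load(n): return dict(np.load(n,allow_pickle=True))
def K(d): return np.array([[d["fx"],0,d["cx"]],[0,d["fy"],d["cy"]],[0,0,1]],float)
def ray(d,uv):
    u=cv2.undistortPoints(np.array(uv,float).reshape(-1,1,2),K(d),np.array(d["D"],float)).reshape(-1,2)
    T=np.array(d["camera_from_world"]); R=T[:3,:3]
    return -R.T@T[:3,3], np.c_[u,np.ones(len(u))]@R      # directions with unit camera z
def onplane(d,uv,z):
    c,v=ray(d,uv); return c+v*((z-c[2])/v[:,2])[:,None]
def cloud(d):
    h,w=d["depth"].shape; g=np.mgrid[:h,:w]; c,v=ray(d,np.c_[g[1].ravel(),g[0].ravel()])
    return (c+v*d["depth"].reshape(-1,1)).reshape(h,w,3)
def proj(d,P):
    T=np.array(d["camera_from_world"]); return cv2.projectPoints(np.array(P,float).reshape(-1,1,3),cv2.Rodrigues(T[:3,:3])[0],T[:3,3],K(d),np.array(d["D"],float))[0].reshape(-1,2)
E
python3 - <<'E'
from vis import *
t=load("top0.npz"); s=load("scene0.npz")
a=cv2.resize(t["pixels"][200:290,150:360,::-1],None,fx=3.8,fy=3.8,interpolation=cv2.INTER_CUBIC)
b=cv2.resize(s["pixels"][170:320,130:370,::-1],None,fx=3.3,fy=3.3,interpolation=cv2.INTER_CUBIC)
cv2.imwrite("pics/tc.png",a);cv2.imwrite("pics/sc.png",b)
P=cloud(t)
for n,uv in dict(block=(168,221),stone=(220,258),wedge=(191,265),rack=(318,262),jar=(308,212),mug=(399,247),beaker=(164,182),wt=(235,280)).items():print(n,P[uv[1],uv[0]].round(3))
E
```

```text
block [0.578 0.358 0.088]
stone [0.454 0.191 0.046]
wedge [0.433 0.288 0.047]
rack [ 0.436 -0.141 -0.004]
jar [ 0.591 -0.106  0.101]
mug [ 0.471 -0.409  0.063]
beaker [0.737 0.395 0.003]
wt [0.382 0.145 0.005]
```

View pics/tc.png

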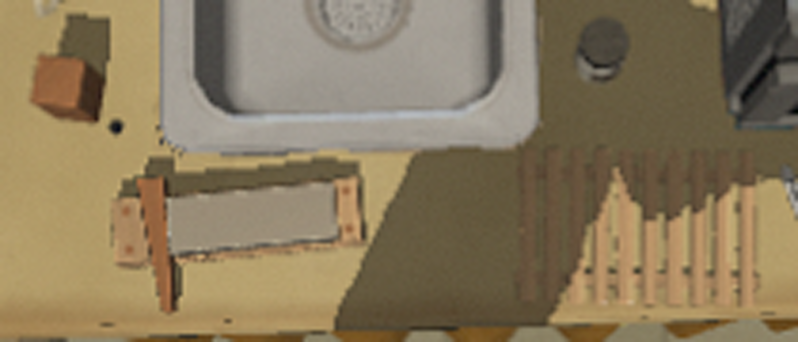

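View pics/sc.png

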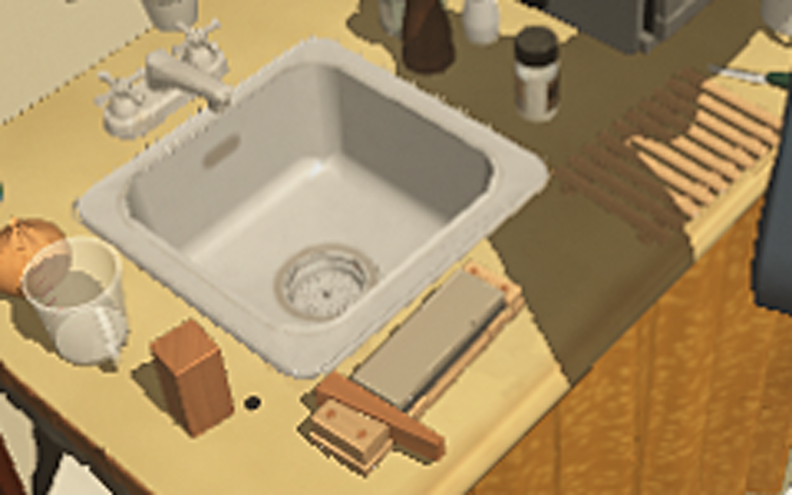

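```bash
cat > meas.py <<'E'
from vis import *
def rect(P):
    (c,wh,a)=cv2.minAreaRect((P[:,:2]*1000).astype(np.float32)); 
    a=a if wh[0]>wh[1] else a+90
    return np.round(np.r_[c,max(wh),min(wh),(a+90)%180-90],1)
def big(m):
    n,l,st,_=cv2.connectedComponentsWithStats(m.astype(np.uint8),connectivity=4); return l==1+st[1:,4].argmax()
def ptsOf(m): 
    v,u=np.nonzero(m); return np.c_[u,v]
def zm(d,P,x0,x1,y0,y1,z0,z1): return (P[...,0]>x0)&(P[...,0]<x1)&(P[...,1]>y0)&(P[...,1]<y1)&(P[...,2]>z0)&(P[...,2]<z1)
E
python3 - <<'E'
from meas import *
for n in("top0.npz","scene0.npz"):
    d=load(n);P=cloud(d);hsv=cv2.cvtColor(d["pixels"],cv2.COLOR_RGB2HSV).astype(int)
    print(n)
    m=big(zm(d,P,.52,.65,.3,.42,.080,.1)); q=onplane(d,ptsOf(m),.09)
    print("block",m.sum(),q.mean(0).round(4),P[m].mean(0).round(4),rect(q))
    m=zm(d,P,.38,.56,.05,.36,.03,.06)&(hsv[...,1]<75)&(hsv[...,2]>110); m=big(m); q=onplane(d,ptsOf(m),.044)
    print("stone",m.sum(),q.mean(0).round(4),P[m].mean(0).round(4),rect(q))
    w=zm(d,P,.34,.56,.2,.36,.028,.06)&(hsv[...,1]>130)&(hsv[...,0]<13); w=big(w); q=onplane(d,ptsOf(w),.040)
    print("wedge",w.sum(),q.mean(0).round(4),P[w].mean(0).round(4),rect(q))
    m=big(zm(d,P,.52,.65,-.2,-.05,.085,.11)); q=onplane(d,ptsOf(m),.096); print("jar",m.sum(),q.mean(0).round(4))
    r=zm(d,P,.33,.56,-.34,-.02,.009,.03); q=onplane(d,ptsOf(r),.016); print("rack",r.sum(),P[r].mean(0).round(4),rect(q))
    cv2.imwrite("pics/mask_%s.png"%n[:3],np.dstack([r*255,w*255,m*255]).astype(np.uint8))
    print(hsv[258,300:346,2] if n[0]=='t' else '')
d=load("top0.npz")
print(d["pixels"][258,284:352].mean(1).astype(int)); print(onplane(d,[(284,258),(351,258)],.016))
E
```

```text
top0.npz
block 174 [0.5791 0.3684 0.09  ] [0.5791 0.3685 0.0898] [578.4 368.3  47.6  44.6  81.3]
stone 649 [0.4591 0.2054 0.044 ] [0.4591 0.2054 0.0436] [459.2 205.7 148.9  49.8 -85.9]
wedge 7 [0.4688 0.2902 0.04  ] [0.469  0.2905 0.0381] [467.9 289.7   6.8   6.8 -89.9]
jar 137 [ 0.5981 -0.11    0.096 ]
rack 1852 [ 0.4394 -0.1537  0.0149] [ 456.3 -187.3  330.   193.9   80.8]
[ 98 102 106 100  87 104 138 174 189 180 168 180 181 182 184 193 190 182
 153 130 167 170 168 172 150 121 163 179 193 190 185 153 150 183 189 171
 168 138 142 181 186 198 190 183 147 158]
scene0.npz
block 240 [0.5736 0.3725 0.09  ] [0.5749 0.3718 0.0882] [573.5 373.   50.   45.4  -6.7]
stone 6 [0.4641 0.2807 0.044 ] [0.4655 0.2796 0.0416] [464.2 280.7  11.    2.8   9.1]
wedge 5 [0.5653 0.3492 0.04  ] [0.5539 0.3562 0.0564] [565.9 349.1   7.    2.8 -42. ]
jar 111 [ 0.5924 -0.1029  0.096 ]
rack 1470 [ 0.4416 -0.1337  0.0141] [ 449.4 -151.8  276.5  182.8  -75.4]

[ 81  84  79  76  81  84  81  78  80  71  82  84  86  83  84  79  77  81
  84  81  73  85 110 136 147 141 136 148 146 142 145 151 152 149 126 103
 132 133 133 142 124  97 128 140 151 153 153 126 118 143 148 135 138 115
 113 141 145 160 158 150 121 123 144 151 124 136 148 147]
[[ 0.45147988 -0.02418273  0.016     ]
 [ 0.44436161 -0.2528834   0.016     ]]
```

```bash
python3 - <<'E'
from meas import *
for n in("top0.npz","scene0.npz"):
    d=load(n);P=cloud(d);hsv=cv2.cvtColor(d["pixels"],cv2.COLOR_RGB2HSV).astype(int)
    print(n, "cam",ray(d,[(1,1)])[0].round(3))
    m=big(zm(d,P,.52,.65,.3,.42,.0865,.1)); q=onplane(d,ptsOf(m),.09); print("block",m.sum(),q.mean(0).round(4),rect(q))
    m=big(zm(d,P,.38,.56,.05,.36,.0405,.06)&(hsv[...,1]<110)); q=onplane(d,ptsOf(m),.044); print("stone",m.sum(),q.mean(0).round(4),rect(q))
    m=big(zm(d,P,.34,.56,.25,.36,.035,.06)&(hsv[...,1]>=110)); q=onplane(d,ptsOf(m),.040); print("wedge",m.sum(),q.mean(0).round(4),rect(q))
    j=zm(d,P,.52,.65,-.2,-.05,.092,.11);print("jar",onplane(d,ptsOf(j),.096).mean(0).round(4))
    r=big(zm(d,P,.35,.53,-.29,-.02,.010,.025));r=zm(d,P,.35,.53,-.29,-.02,.010,.025); q=onplane(d,ptsOf(r),.016)
    print("rack",r.sum(),np.percentile(q[:,:2],[1,3,50,97,99],axis=0).round(3).tolist())
    for px in ([(191,252),(191,262),(193,275)] if n[0]=='t' else [(235,290),(250,297),(260,303)]): print(px,hsv[px[1],px[0]],P[px[1],px[0]].round(3))
    cv2.imwrite("pics/mask_%s.png"%n[:3],cv2.resize((np.dstack([r,m,j])*255).astype(np.uint8)[180:320],None,fx=1.4,fy=1.4))
E
python3 -c "
import cv2,numpy as np
cv2.imwrite('pics/m.png',np.vstack([cv2.imread('pics/mask_top.png'),cv2.imread('pics/mask_sce.png')]))"
```

```text
top0.npz cam [2.84e-01 1.00e-03 1.60e+00]
block 146 [0.579  0.3689 0.09  ] [579.2 368.8  43.9  43.2  -4.2]
stone 547 [0.4597 0.2066 0.044 ] [459.3 205.4 151.1  50.5 -85.8]
wedge 265 [0.4468 0.2984 0.04  ] [437.8 303.4 119.1  48.4   4. ]
jar [ 0.5986 -0.1094  0.096 ]
rack 1582 [[0.376, -0.241], [0.38, -0.237], [0.444, -0.141], [0.51, -0.037], [0.515, -0.034]]
(191, 252) [ 13 149 154] [0.479 0.29  0.036]
(191, 262) [ 13 146 147] [0.445 0.291 0.035]
(193, 275) [ 13 151 150] [0.4   0.282 0.044]
scene0.npz cam [-0.13   0.771  1.042]
block 193 [0.5756 0.371  0.09  ] [575.5 371.   44.   43.3  -9.1]
stone 724 [0.4564 0.208  0.044 ] [455.7 206.1 151.1  51.4 -86.2]
wedge 430 [0.4432 0.3007 0.04  ] [432.8 304.6 119.7  51.1   4.2]
jar [ 0.5944 -0.1071  0.096 ]
rack 1369 [[0.375, -0.24], [0.379, -0.236], [0.439, -0.127], [0.506, -0.034], [0.509, -0.031]]
(235, 290) [ 13 156 181] [0.466 0.297 0.04 ]
(250, 297) [ 13 159 180] [0.419 0.287 0.039]
(260, 303) [ 13 162 184] [0.385 0.285 0.039]
```

View pics/m.png

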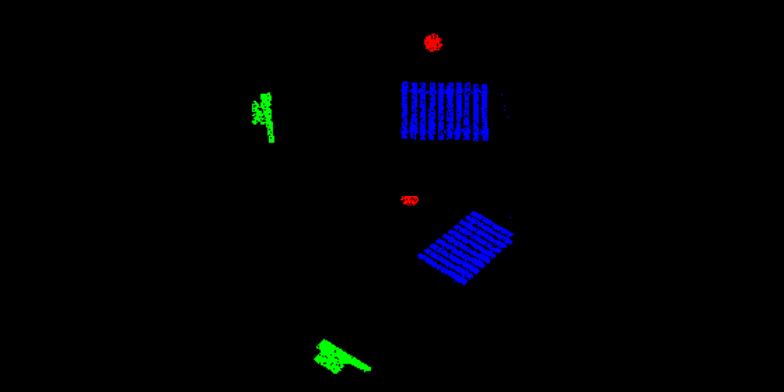

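```bash
cat > hp.py <<'E'
import numpy as np
from cell import r, optics
H=np.array([.4575,.2058]); YAW=np.radians(4.1)
def hol(x,y): c,s=np.cos(YAW),np.sin(YAW); return H+[c*x-s*y, s*x+c*y]
def quat(psi):  # tool down, closing line at world angle psi
    a=(psi+np.pi/2)/2; return [np.cos(a),np.sin(a),0,0]
def quatn(psi): # of the two half-turn equivalents, the one with the smaller last joint there
    return quat(psi)
def go(xy,z,psi): r.move_to([xy[0],xy[1],z],quat(psi))
def lin(xy,z,vel=.15): r.move_linear([xy[0],xy[1],z],vel=vel)
def stat(*a): print(*a,"t%.1f"%r.current_t(),"p",np.round(r.current_tool_pos(),4),"F",np.round(r.current_contact_force(),1),"op%.3f"%r.current_opening(),"ff",np.round(r.current_finger_force(),1))
E
python3 - <<'E'
from meas import *
import hp
d=load("top0.npz");P=cloud(d)
for uv in [(148,110),(148,160),(148,200),(147,215),(140,228),(152,215)]: print(uv,P[uv[1],uv[0]].round(3))
m=zm(d,P,.6,.85,.33,.47,.07,.11); v=P[m]; print("beaker-ish",np.percentile(v,[2,50,98],axis=0).round(3).tolist())
s=load("scene0.npz")
for d in (d,s):
    P=cloud(d);r=zm(d,P,.35,.54,-.29,-.02,.010,.025).astype(np.uint8); r=big(cv2.morphologyEx(r,cv2.MORPH_CLOSE,np.ones((5,5)))); print("rack",rect(onplane(d,ptsOf(r),.016)))
import numpy as np
for n,(xy,z,psi) in dict(b=((.5773,.37),.068,-.11),b2=((.5773,.37),.18,-.11),s=(hp.hol(-.12,.085),.076,.07),w=(hp.hol(.06,.085),.035,.07+1.57),w2=(hp.hol(.06,.085),.035,.07-1.57),rk=((.4,-.14),.05,0)).items():
    for k in (0,np.pi):
        q=hp.r.inverse_kinematics([*xy,z],hp.quat(psi+k)); print(n,k,None if q is None else np.round(q,2))
E
```

```text
(148, 110) [ 1.021  0.466 -0.007]
(148, 160) [ 0.865  0.493 -0.127]
(148, 200) [ 0.71   0.495 -0.15 ]
(147, 215) [ 0.774  0.665 -0.739]
(140, 228) [ 0.717  0.718 -0.799]
(152, 215) [0.618 0.436 0.003]
beaker-ish [[0.602, 0.339, 0.071], [0.725, 0.382, 0.084], [0.814, 0.419, 0.094]]
rack [ 451.7 -136.5  212.8  153.4   86.8]
rack [ 441.4 -133.   218.2  137.8   87.5]
b 0 [ 0.5   0.78  1.38 -0.    0.99  0.61]
b 3.141592653589793 [ 0.5   0.78  1.38 -0.    0.99 -2.53]
b2 0 [ 0.5   0.65  1.31 -0.    1.18  0.61]
b2 3.141592653589793 [ 0.5   0.65  1.31 -0.    1.18 -2.53]
s 0 [ 0.6   0.4   2.06 -0.    0.68  0.53]
s 3.141592653589793 [ 0.6   0.4   2.06 -0.    0.68 -2.61]
w 0 [ 0.44  0.68  1.67 -0.    0.79 -1.2 ]
w 3.141592653589793 [ 0.44  0.68  1.67 -0.    0.79  1.95]
w2 0 [ 0.44  0.68  1.67 -0.    0.79  1.94]
w2 3.141592653589793 [ 0.44  0.68  1.67 -0.    0.79 -1.2 ]
rk 0 [-0.45  0.44  2.1  -0.    0.6  -0.45]
rk 3.141592653589793 [-0.45  0.44  2.1  -0.    0.6   2.69]
```

Run:
```python
from hp import *
r.set_gripper(.78,80)
go((.40,-.1),.22,0); B=(.5773,.370)
go(B,.16,-.11); lin(B,.068,.12)
stat("at"); r.set_gripper(0,80); stat("grip"); lin(B,.17,.2); stat("up")
A=hol(-.075-.022-.03,.085); print(A)
lin(A,.17,.3) ; go(A,.17,YAW); lin(A,.078,.15); stat("pre")
import cv2
d=optics.get_image("scene"); cv2.imwrite("pics/k.png",cv2.resize(d["pixels"][180:320,130:340,::-1],None,fx=3,fy=3))
```

```text
at t4.8 p [0.5778 0.3702 0.0689] F [-0.6 -0.3  0.4] op0.777 ff 0.0
grip t5.1 p [0.578  0.3704 0.0695] F [-0.5 -0.5  6.4] op0.498 ff 81.1
up t5.8 p [0.5766 0.3696 0.1686] F [-0.3 -0.9 -2.6] op0.498 ff 80.4
[0.32474774 0.28150229]
pre t7.9 p [0.3251 0.2817 0.0785] F [ 0.3 -0.5 -1.9] op0.498 ff 80.5
```

View pics/k.png

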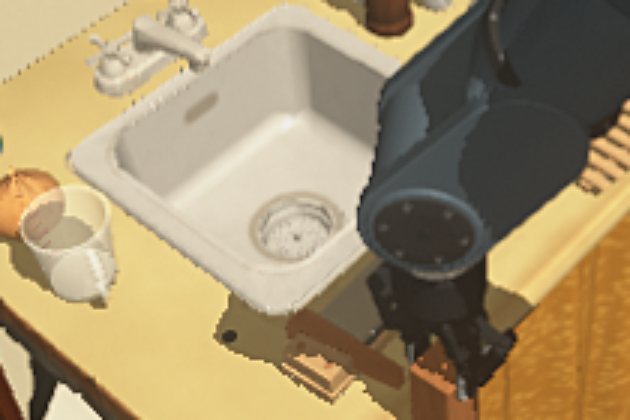

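Run:
```python
from hp import *
x=-.127; f0=r.current_contact_force()[0]
x+=.020; lin(hol(x,.085),.078,.08)
while x<-.085:
    x+=.002; lin(hol(x,.085),.078,.03); f=r.current_contact_force()[0]-f0
    if f<-2.5: break
stat("touch x=%.3f f=%.1f"%(x,f))
lin(hol(x+.029,.085),.078,.10); stat("knocked")
lin(hol(x-.04,.085),.078,.2); lin(hol(x-.04,.085),.17,.3)
go((.40,.0),.22,YAW); stat("away")
for n in("scene","top"):
    d=optics.get_image(n); np.savez(f"{n}1.npz",**d)
from meas import *
for n in("top1.npz","scene1.npz"):
    d=load(n);P=cloud(d);hsv=cv2.cvtColor(d["pixels"],cv2.COLOR_RGB2HSV).astype(int)
    m=zm(d,P,.34,.60,.25,.36,.030,.06)&(hsv[...,1]>=100); q=onplane(d,ptsOf(m),.040)
    h=(q[:,:2]-H)@np.array([[np.cos(YAW),-np.sin(YAW)],[np.sin(YAW),np.cos(YAW)]]); print(n,"holder-x range",np.percentile(h[:,0],[0,1,99,100]).round(4))
s=load("scene1.npz");cv2.imwrite("pics/k2.png",cv2.resize(s["pixels"][200:320,130:330,::-1],None,fx=3,fy=3))
```

```text
touch x=-0.095 f=-5.8 t9.8 p [0.3556 0.2834 0.0777] F [-5.7 -0.1  1.6] op0.501 ff 80.8
knocked t10.2 p [0.3855 0.2857 0.0779] F [-1.  -0.2 -1.4] op0.501 ff 80.9
away t12.3 p [0.3997 0.0006 0.2193] F [ 0.3  0.3 -1.4] op0.496 ff 81.1
top1.npz holder-x range [-0.0419 -0.0381  0.0782  0.0794]
scene1.npz holder-x range [-0.0475 -0.043   0.0743  0.0766]
```

View pics/k2.png

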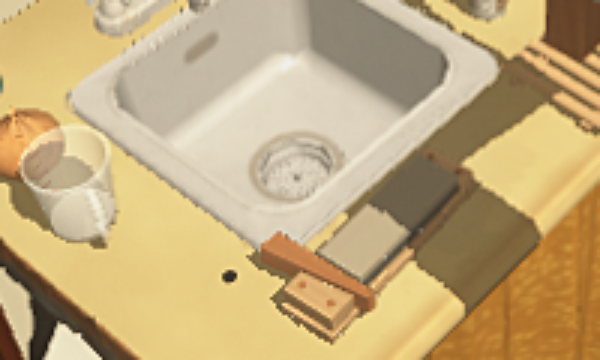

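Run:
```python
from hp import *
from meas import *
B=(.5773,.370); ps=YAW
lin((.42,.33),.20,.35); go(B,.17,-.11); lin(B,.074,.15)
z=.074; f0=r.current_contact_force()[2]
while z>.064:
    z-=.001; lin(B,z,.03)
    if r.current_contact_force()[2]-f0>2: break
stat("down",z); r.set_gripper(.75); stat("rel"); lin(B,.17,.25)
go((.40,.0),.22,YAW+np.pi/2)
for n in("scene","top"): np.savez(f"{n}2.npz",**optics.get_image(n))
for n in("top2.npz","scene2.npz"):
    d=load(n);P=cloud(d)
    m=big(zm(d,P,.5,.65,.3,.42,.0865,.1)); q=onplane(d,ptsOf(m),.09); print("block",rect(q))
    h=(P[...,:2]-H)@np.array([[np.cos(YAW),-np.sin(YAW)],[np.sin(YAW),np.cos(YAW)]])
    for y0 in range(50,130,10):
        print(y0,[ (round(float(np.median(P[...,2][k])*1000)) if (k:=(h[...,0]>x0/1000)&(h[...,0]<x0/1000+.01)&(h[...,1]>y0/1000)&(h[...,1]<y0/1000+.01)&(abs(P[...,2])<.2)).any() else None) for x0 in range(30,110,10)])
```

```text
down 0.06899999999999999 t16.3 p [0.5774 0.3703 0.0696] F [-1.8  0.4  4.8] op0.494 ff 81.7
rel t16.6 p [0.5773 0.3699 0.0689] F [-0.7  0.1  0.7] op0.751 ff 0.0
block [578.9 369.8  44.3  41.5  -4.7]
50 [2, 1, 0, 0, 3, 3, 5, 4]
60 [13, 1, -2, 0, 3, 3, 7, 3]
70 [33, 3, 5, 12, 28, 3, 5, 3]
80 [38, 39, 39, 40, 40, 2, 0, 2]
90 [42, 40, 37, 40, 39, 3, 0, 0]
100 [5, -2, 1, 0, 3, 2, 0, 3]
110 [1, 1, -3, -1, -3, -2, 1, 1]
120 [6, 1, 1, -1, -1, -2, 1, 0]
block [574.3 372.   46.9  44.6  -9.3]
50 [None, None, 0, -1, 6, 4, 5, 5]
60 [None, None, None, None, None, None, 3, 3]
70 [38, 40, 40, 39, 37, None, None, 4]
80 [39, 40, 38, 39, 39, None, 1, -1]
90 [37, 35, 25, 31, 26, -1, 0, 0]
100 [None, -2, -1, -1, -1, -1, -2, -1]
110 [None, -1, 0, 0, -2, -1, 0, -1]
120 [-2, 0, -1, -1, 0, -1, -1, 0]
```

```bash
cat >> hp.py <<'E'
RK=np.array([.444,-.136]); RY=np.radians(-3)
def rack(x,y): c,s=np.cos(RY),np.sin(RY); return RK+[c*x-s*y, s*x+c*y]
def lower(xy,z,zmin,df,step=.001,vel=.02):
    r.sleep(.15); f0=r.current_contact_force()[2]
    while z>zmin:
        z-=step; lin(xy,z,vel)
        if r.current_contact_force()[2]-f0>df: break
    stat("low %.4f f0 %.1f"%(z,f0))
E
python3 - <<'E'
from hp import *
T=np.radians(3.58); G=hol(.017+.043,.0877)
r.set_gripper(.60,30)
go(G,.14,YAW+np.pi/2+T); lin(G,.034,.12); stat("at")
r.set_gripper(0,30); stat("grip"); lin(G,.050,.04); stat("lift1"); lin(G,.14,.2); stat("up")
D=rack(-.048+.0028,-.043)
go(D,.12,RY+T); lin(D,.038,.15); lower(D,.038,.029,1.5)
r.set_gripper(.5); stat("rel"); lin(D,.15,.25)
go((.40,.08),.25,YAW)
import cv2
for n in("scene","top"): np.savez(f"{n}3.npz",**(d:=optics.get_image(n))); cv2.imwrite(f"pics/{n}3.png",cv2.resize(d["pixels"][180:320,130:370,::-1],None,fx=1.66,fy=1.66))
cv2.imwrite("pics/p3.png",np.vstack([cv2.imread("pics/scene3.png"),cv2.imread("pics/top3.png")]))
E
```

```text
at t21.9 p [0.5115 0.2977 0.0348] F [1.5 0.5 0. ] op0.605 ff 0.0
grip t22.2 p [0.5114 0.2977 0.0344] F [1.  0.3 0.6] op0.260 ff 29.4
lift1 t22.8 p [0.5112 0.2976 0.0502] F [-0.1  0.8 -0.5] op0.265 ff 29.4
up t23.4 p [0.5105 0.2973 0.1389] F [-0.4  0.5 -0.8] op0.259 ff 29.4
low 0.0320 f0 0.2 t27.5 p [ 0.3967 -0.1767  0.0327] F [-3.3  0.9 16.8] op0.259 ff 31.5
rel t27.8 p [ 0.3966 -0.1765  0.0319] F [-0.4 -0.7  0. ] op0.497 ff 0.0
```

View pics/p3.png

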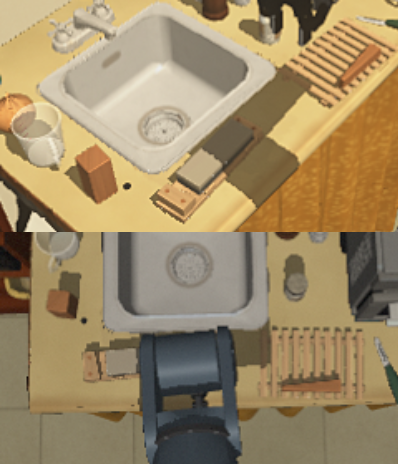

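Run:
```python
from hp import *
S=hol(0,0)
r.set_gripper(.80,60)
go(S,.12,YAW); lin(S,.043,.12); stat("at")
r.set_gripper(0,60); stat("grip"); lin(S,.055,.04); stat("lift1"); lin(S,.14,.2); stat("up")
D=rack(.033,0)
go(D,.12,RY); lin(D,.046,.12); lower(D,.046,.038,1.2,.0004,.01)
r.set_gripper(.69); stat("rel"); lin(D,.15,.2)
go((.36,.10),.25,YAW)
import cv2
for n in("scene","top"): np.savez(f"{n}4.npz",**(d:=optics.get_image(n))); cv2.imwrite(f"pics/{n}4.png",cv2.resize(d["pixels"][150:320,130:410,::-1],None,fx=1.66,fy=1.66))
cv2.imwrite("pics/p4.png",np.vstack([cv2.imread("pics/scene4.png"),cv2.imread("pics/top4.png")]))
from meas import *
for n in("top","scene"):
    d=load(n+"4.npz");P=cloud(d);d0=load(n+"0.npz");P0=cloud(d0)
    m=big(zm(d,P,.35,.54,-.29,-.0,.037,.06)); print("stone",rect(onplane(d,ptsOf(m),.042)),np.percentile(P[m][:,2],[5,50,95]).round(3))
    for a in ((.52,.65,-.2,-.05,.092,.11),):
        print("jar",[onplane(e,ptsOf(zm(e,Q,*a)),.096).mean(0).round(4) for e,Q in((d0,P0),(d,P)) if zm(e,Q,*a).any()])
stat("end")
```

```text
at t31.6 p [0.458  0.2058 0.0438] F [1.1 0.6 0.5] op0.799 ff 0.0
grip t32.2 p [0.4592 0.2065 0.0451] F [-2.1 -0.  20.5] op0.001 ff 10.2
lift1 t32.7 p [0.4575 0.2058 0.0551] F [0.4 0.7 0.1] op-0.002 ff 0.0
up t33.2 p [0.457  0.2056 0.1392] F [-0.2  0.1  0.6] op-0.001 ff 0.0
low 0.0376 f0 0.5 t40.7 p [ 0.4769 -0.1377  0.0376] F [ 0.5 -0.2 -0.3] op0.001 ff 0.0
rel t41.3 p [ 0.4769 -0.1377  0.0376] F [ 0.1 -0.7  0.2] op0.692 ff 0.0
stone [395.3 -95.6  34.9  12.  -84.7] [0.037 0.04  0.042]
jar [array([ 0.5986, -0.1094,  0.096 ]), array([ 0.5983, -0.11  ,  0.096 ])]
stone [391.6 -93.3  37.6  12.3 -89. ] [0.037 0.04  0.042]
jar [array([ 0.5944, -0.1071,  0.096 ]), array([ 0.6055, -0.0938,  0.096 ])]
end t43.2 p [0.3604 0.0994 0.2494] F [-0.1 -0.5  0.3] op0.690 ff 0.0
```

View pics/p4.png

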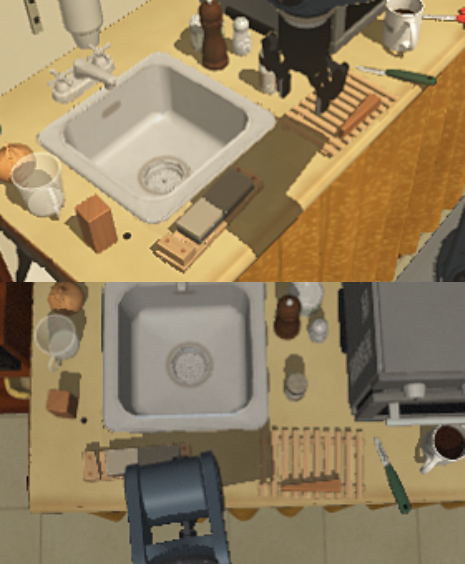

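Run:
```python
from hp import *
from meas import *
for k in "01234":
  for n in("top","scene"):
    try:d=load(n+k+".npz")
    except: continue
    P=cloud(d); hsv=cv2.cvtColor(d["pixels"],cv2.COLOR_RGB2HSV).astype(int)
    m=big(zm(d,P,.40,.52,.10,.30,.0405,.06)&(hsv[...,1]<110)); q=onplane(d,ptsOf(m),.044); h=(q[:,:2]-H)@np.array([[np.cos(YAW),-np.sin(YAW)],[np.sin(YAW),np.cos(YAW)]])
    print(n,k,m.sum(),np.percentile(h,[1,99],axis=0).round(4).tolist(),np.median(P[m][:,2]).round(4),rect(q))
```

```text
top 0 547 [[-0.0228, -0.0742], [0.0267, 0.0736]] 0.0444 [459.3 205.4 151.1  50.5 -85.8]
scene 0 724 [[-0.0259, -0.0736], [0.0241, 0.0741]] 0.044 [455.7 206.1 151.1  51.4 -86.2]
top 1 548 [[-0.0214, -0.0729], [0.0276, 0.0734]] 0.0443 [460.3 205.6 150.9  50.7 -86.1]
scene 1 721 [[-0.025, -0.0725], [0.0264, 0.075]] 0.0441 [457.1 207.8 152.9  51.8 -87.4]
top 2 553 [[-0.0215, -0.0743], [0.0277, 0.0731]] 0.0443 [460.6 205.7 150.6  50.3 -86.6]
scene 2 718 [[-0.0251, -0.0727], [0.0264, 0.0747]] 0.044 [457.1 207.4 152.6  51.9 -87.4]
top 3 242 [[-0.0213, 0.0081], [0.0279, 0.0732]] 0.0443 [457.9 246.6  64.3  50.6  89.6]
scene 3 728 [[-0.0251, -0.073], [0.0264, 0.0746]] 0.0439 [457.2 206.7 151.2  51.9 -87.4]
top 4 386 [[-0.0202, -0.0734], [0.0277, 0.0735]] 0.0447 [460.4 206.  148.3  50.3 -86.8]
scene 4 723 [[-0.0252, -0.0722], [0.0264, 0.0741]] 0.044 [457.1 206.8 150.9  51.9 -87.4]
```

Run:
```python
from meas import *
for f,c in (("scene4.npz",(.36,.10)),("scene3.npz",(.40,.08)),("scene2.npz",(.40,0)),("top4.npz",(.36,.10))):
    d=load(f);P=cloud(d); v=d["pixels"].max(2)<90
    m=zm(d,P,c[0]-.08,c[0]+.08,c[1]-.08,c[1]+.08,.15,.40)
    q=P[m]; print(f,m.sum(),np.sort(q[:,2])[[0,5,20,60]].round(4) if len(q)>60 else len(q))
    lo=q[q[:,2]<q[:,2].min()+.02]; print(lo.min(0).round(3),lo.max(0).round(3))
```

```text
scene4.npz 1384 [0.2519 0.2542 0.2596 0.2679]
[0.316 0.089 0.252] [0.403 0.114 0.272]
scene3.npz 1310 [0.2486 0.2507 0.255  0.2644]
[0.364 0.07  0.249] [0.431 0.094 0.268]
scene2.npz 1273 [0.2223 0.226  0.2304 0.2399]
[ 0.385 -0.039  0.222] [0.412 0.047 0.242]
top4.npz 107 [0.2921 0.3022 0.3111 0.3559]
[0.302 0.083 0.292] [0.327 0.108 0.311]
```

Run:
```python
from hp import *
S=(.4588,.2062); y=np.radians(3.2)
r.set_gripper(.72,60)
go(S,.10,y); lin(S,.034,.12); lower(S,.034,.0245,2,.002,.03)
z=r.current_tool_pos()[2]
r.set_gripper(0,60); stat("grip")
if r.current_opening()<.5: r.set_gripper(.72); lin(S,.12); stat("MISS"); raise SystemExit
zg=r.current_tool_pos()[2]; lin(S,zg+.012,.04); stat("lift1"); lin(S,.12,.2); stat("up",zg)
```

```text
low 0.0240 f0 0.4 t46.4 p [0.4587 0.2062 0.0239] F [-0.2 -0.2  0.1] op0.721 ff 0.0
grip t46.6 p [0.4589 0.2063 0.0244] F [-1.5  0.2  5.1] op0.571 ff 63.7
lift1 t47.1 p [0.4588 0.2062 0.0365] F [ 0.2  1.  -4.4] op0.568 ff 62.9
up 0.024365175300820316 t47.7 p [0.4582 0.206  0.1192] F [ 0.8 -0.7 -5.8] op0.571 ff 63.2
```

Run:
```python
from hp import *
D=rack(.033,0)
go(D,.10,RY); lin(D,.027,.10); lower(D,.027,.0205,1.5,.0005,.01)
r.set_gripper(.69); stat("rel"); lin(D,.12,.2)
go((.36,.10),.25,YAW); stat("end")
import cv2
for n in("scene","top"): np.savez(f"{n}5.npz",**(d:=optics.get_image(n))); cv2.imwrite(f"pics/{n}5.png",cv2.resize(d["pixels"][150:320,130:410,::-1],None,fx=1.66,fy=1.66))
cv2.imwrite("pics/p5.png",np.vstack([cv2.imread("pics/scene5.png"),cv2.imread("pics/top5.png")]))
```

```text
low 0.0220 f0 -4.7 t52.5 p [ 0.477  -0.1377  0.0224] F [-2.6  0.6  5.8] op0.568 ff 64.2
rel t52.8 p [ 0.4772 -0.1378  0.022 ] F [ 0.6  0.  -1. ] op0.693 ff 0.0
end t54.5 p [0.3603 0.0996 0.2494] F [-0.1 -0.  -0.2] op0.689 ff 0.0
```

View pics/p5.png

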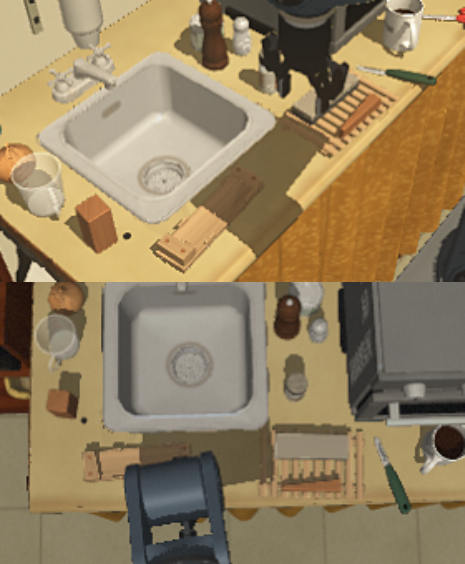

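```bash
python3 -c "
from cell import r
print(r.hand_in())"
```

```text
the job is handed in; nothing more can be done
None
```

I handed the job in at about 54.5 s: the wedge was knocked loose about 32 mm with the block, the block stands back where it stood, and the wedge and stone lie side by side on the rack, the stone flat. My first grasp of the stone missed, and the fingers closed on top of it with about 20 N without moving it measurably. The last picture shows the bystanders in place; the verdict was not shown.

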